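# Slide the tip box home into its corner stop

## Robot

A 7-joint arm with a two-finger parallel gripper is mounted at the origin on a cart in front of the work surface, level with it; the furniture and walls round the work are solid. World frame = base frame: x ahead of the robot, y to its left, z up, the work surface at z = 0. Lengths are in m, angles in degrees, forces in N, time in s.
With the tool pointing down it reaches from about 0.425 to 1.025 m from the base axis. Payload 9.4 kg.
Tool frame: the origin (TCP) lies midway between the tips of the shut fingers; the grasp point (between the pads) lies 19 mm behind it; x points along the fingers, z is the direction in which the jaws open and shut, and the axes are right-handed (so a half turn about x gives the same grasp; the last joint's range is limited). The gripper opens to 93 mm and grips with 3 to 60 N. Pads are 15 mm wide; open, the fingers measure 128 mm over their backs; the gripper's body (75 mm by 188 mm) begins 65 mm behind the grasp point.
Start: joints at [70.491, 34.337, -0.143, 91.639, 0.103, 54.024, -4.572], TCP at [0.189, -0.7, 0.195] pointing down, gripper open.
Joint ranges: [-147.43, 147.43], [-19.82, 112.94], [-74.19, 73.91], [6.32, 146.72], [-59.91, 239.91], [6.04, 106.73], [-150.56, 150.56]. Speed limits (degrees/s): [127.2, 127.2, 172.46, 172.46, 180, 180, 180].

## Interface

Orientations are given as [roll, pitch, yaw] about the fixed x, y, z axes, in that order (R = Rz(yaw) Ry(pitch) Rx(roll)).
In Python, from bench import * gives the robot as it stands. The module is installed in compiled form; this text tells all that it offers.
- The arm moves only by the tool play_rows, never from a script. Its argument "increments" is a list of rows, each an object with "xyz": the shift along the tool's x, y, z normalised to -1 to 1, where 1 is 0.12 m, a list of three; "spin": the turn about the tool's x normalised to -1 to 1, where 1 is pi/2 rad; "gripper": the opening in per cent of the stroke, from 0 (shut) to 100 (fully open). A call has exactly 8 rows; each row is the pose to reach, as a shift and turn from the pose commanded when the call began, along the tool's axes at that moment; what a row does not reach only later rows make up. A row lasts 1/10 s, in which the tool goes at most 50 mm and 8.59 degrees, less where a joint would pass 70% of its speed; a pose out of reach is approached as far as the arm can. A call with a number of a shift or a turn outside -1 to 1 is refused whole. A call with a gripper value outside its range is refused whole. The fingers move at their own pace and stop on an object; "newtons" is the grip in N (left out, the last holds). Time passes only in rows, so rows that repeat a pose let the fingers close, or fill a call up. It gives the time, the measured TCP pose, the force and the opening at its end, in the units of the state.
- sense(): the state, without advancing time (a new reading comes with each control period).
- read_camera(name): name is "side" or "top"; returns the picture (420x560x3 uint8, blue, green, red); there is no depth.
- get_calibration(name): a dict with "K" (3x3 intrinsics, pixels), "D" ([k1, k2, p1, p2, k3] as OpenCV has them; the pictures are not rectified), "rvec" (rotation vector, rad) and "tvec" (3), from world to camera coordinates, as OpenCV has them. Camera axes: x right, y down, z forward; pixel columns grow to the right and rows downward; lengths in m; the calibration is good to about 2 mm. A picture is of the moment at which its call begins. get_calibration takes no time and is no camera call.
- sign_off(): hands the job in, once; it reports no verdict.
Trained networks look in the newest picture that a camera, given by its name, has taken for a name from the list of things; names that differ only in an ending like _2 or _b are one class to them, and where a whole thing is asked for, a point or a joint stands for the part that bears it (a point fixed in the world has none). Each returns a list of dicts, best first, with "p" (0 to 1); they miss things now and then, are a little off and sometimes report something else, mostly with a low value. They report only what shows in the picture. A call takes as long as a camera call.
- cut_out(camera, thing): "region" (420x560 bool, what is visible of it) and "box" ([left, top, right, bottom] in pixels, round what is visible of it).
The state is a dict: "t": time; "joint_positions": joint angles; "dq": joint speeds; "joint_torque": joint torques, N m; "ee_pos": TCP position; "ee_rot": TCP orientation; "force": force on the tool from outside, world axes, zero at the start; "wrist_torque": the same for the moment, N m; "grip_width": finger opening in m.
Only numpy, scipy, OpenCV 4.12 (cv2) and the standard library are available. Lean on these libraries where they do the work, as an engineer would, in place of code of your own. Each camera call takes 0.05 s, during which the arm holds its last target.

## Task

Slide the box of pipette tips across the worktop into the blue corner stop, so that its hinge side sits flush against the stop's long arm and its left end flush against the short arm, ready for pipetting. Keep the box flat on the worktop all the way (push it, do not lift or tip it), leave the orange-capped bottle, the beaker and the timer where they stand, and let go of the box at the end.

Things in the scene. Friction and masses are not known exactly. Their poses are not given: they have to be found in the camera images.
- tip_box_mid (a point): Centre (41 mm above the worktop) of the loose closed pipette tip box: grey base, clear lid, 86 mm (x) by 124 mm (y) by 82 mm high, 0.15 to 0.3 kg. z up, -x its front, +x its hinge side. It starts right of the stop and nearer the robot, turned up to 0.65 rad from the stop's directions, and slides with friction. Front tab: 30 mm wide, mid-front, sticks out 4 mm at 52 to 60 mm height.
- corner_stop: Low blue L-shaped stop fixed to the worktop. Origin: its inside corner, at worktop height, z up. Long arm: 118 mm along -y, inner face x = 0, looking to -x (to the robot). Short arm: 80 mm along -x, inner face y = 0, looking to -y. Arms 12 mm thick, 24 mm high; a flange 4 mm high, 20 mm wide outside. Box home: its axes parallel to the stop's, its centre at x = -43, y = -62 mm here.
- media_bottle_mid (a point): Bystander: centre of a round glass bottle with orange cap, 69 mm diameter, 136 mm high, standing loose at the back right of the stop. Leave it alone.
- beaker_mid (a point): Bystander: centre of a clear beaker, 58 mm diameter, 70 mm high, standing loose to the right of the stop, farther from the robot than the box. Leave it alone.
- timer_mid (a point): Bystander: centre of a white bench timer lying loose and flat, 66 by 66 by 16 mm, on the robot's side of the stop. Leave it alone.

How it is judged (in metres and radians):
At the end, for the whole second after the job is handed in: The tip box stands flat on the worktop, at rest and released, its centre within 7 mm of the home place along both arms of the stop (so no gap over 7 mm) and turned no more than 0.07 rad (4 degrees) from it (x of tip_box_mid in the frame of corner_stop between -0.05 and -0.037 m and y of tip_box_mid in the frame of corner_stop between -0.069 and -0.056 m and angle between the x axis of tip_box_mid and the x axis of corner_stop, either way round below 0.07 rad and angle between tip_box_mid's own z axis and vertical below 0.05 rad and height (world z) of tip_box_mid below 0.046 m and linear speed of tip_box below 0.01 m/s and contact force between tip_box and the fingers below 0.1 N); the robot touches nothing.
It fails at once if the tip box is lifted more than 20 mm or tipped more than 0.3 rad (height (world z) of tip_box_mid above 0.061 m or angle between tip_box_mid's own z axis and vertical above 0.3 rad).
It fails at once if the glass bottle is shifted more than 25 mm or tipped (distance of media_bottle_mid from where it was at the start of the episode above 0.025 m or angle between media_bottle_mid's own z axis and vertical above 0.4 rad).
It fails at once if the beaker is shifted more than 25 mm or tipped (distance of beaker_mid from where it was at the start of the episode above 0.025 m or angle between beaker_mid's own z axis and vertical above 0.4 rad).
It fails at once if the timer is shifted more than 25 mm or tipped (distance of timer_mid from where it was at the start of the episode above 0.025 m or angle between timer_mid's own z axis and vertical above 0.4 rad).
It also fails if it takes over 67 s, if anything falls off the work surface, if the arm or the gripper's body presses on something with over 40 N, if the wrist force passes 120 N, or if a joint passes its speed limit or range.

## Working session

There is one attempt and no reset: what is moved stays moved. The work goes in short steps, Python scripts to look and compute and a tool call to move; the robot and the scene stay as the last step left them, time stands still between calls to the robot, and variables do not carry over. Pictures are saved under pics/ and viewed, and the job is handed in when it is done.

Besides the shell and the picture viewer there is one more tool, called after "Emit:" by a JSON object that holds its "name" and its "arguments", one argument or row to a line. play_rows: Moves the arm, as the interface text tells. Scaled input: -1 to 1 covers 0.12 m each way for a shift and pi/2 rad each way for a turn. Its arguments: {"type":"object","properties":{"increments":{"type":"array","items":{"type":"object","properties":{"xyz":{"type":"array","items":{"type":"number","minimum":-1,"maximum":1}},"spin":{"type":"number","minimum":-1,"maximum":1},"gripper":{"type":"number"}}}},"newtons":{"type":"number"}},"required":["increments"]}

```bash
mkdir -p pics; ls; python3 - <<'E'
from bench import *
import cv2,numpy as np
print(sense())
for c in ("top","side"):
    im=read_camera(c); cv2.imwrite(f"pics/{c}0.png",im)
    k=get_calibration(c); print(c,k)
    for t in ("tip_box_mid","corner_stop","media_bottle_mid","beaker_mid","timer_mid"):
        for r in cut_out(c,t)[:2]: print(t,r["p"],r["box"],r["region"].sum())
E
```

```text
pics
{'t': 0.0, 'joint_positions': array([70.49273651, 34.38525934, -0.14721659, 91.67921596,  0.10066171,
       54.02381624, -4.57057794]), 'dq': array([ 0.06100759,  0.01484603,  0.03282997, -0.06553075,  0.00939532,
       -0.02620664,  0.15968439]), 'joint_torque': array([-8.16003158e-04, -7.65072799e+01,  1.49672583e+00, -2.52348393e+01,
       -5.24637080e-02,  1.71499030e-02,  1.32115983e-04]), 'ee_pos': array([ 0.18889538, -0.69942767,  0.19366093]), 'ee_rot': array([-176.58004837,   89.91182274,  108.53738935]), 'force': array([ 0.33825296,  0.07323171, -0.57398265]), 'wrist_torque': array([ 0.04772503,  0.02798536, -0.01907901]), 'grip_width': 0.09277906811375933}
top {'K': array([[459.36126761,   0.        , 278.02151673],
       [  0.        , 459.36126761, 209.75052624],
       [  0.        ,   0.        ,   1.        ]]), 'D': array([-0.13007897,  0.        ,  0.        ,  0.        ,  0.        ]), 'rvec': array([ 2.14843641, -2.14888657,  0.16070406]), 'tvec': array([-0.09608288,  0.55237345,  1.05374609])}
tip_box_mid 0.57 [279.3, 205.6, 343.1, 252.2] 2088
corner_stop 0.67 [188.1, 147.9, 250.5, 199.2] 1154
media_bottle_mid 0.68 [345.8, 120.7, 374.8, 157.6] 866
beaker_mid 0.58 [278.7, 115.6, 303.0, 150.0] 585
timer_mid 0.69 [158.6, 267.0, 189.8, 296.4] 739
side {'K': array([[453.89001231,   0.        , 278.40869292],
       [  0.        , 453.89001231, 204.27336923],
       [  0.        ,   0.        ,   1.        ]]), 'D': array([0.03075298, 0.        , 0.        , 0.        , 0.        ]), 'rvec': array([ 0.17775076, -2.79335541,  1.28732567]), 'tvec': array([0.56363478, 0.13905457, 1.02683279])}
tip_box_mid 0.83 [291.5, 162.8, 333.1, 215.0] 2244
corner_stop 0.97 [214.9, 227.7, 263.2, 282.3] 1332
media_bottle_mid 0.68 [225.0, 123.2, 254.4, 173.3] 1018
beaker_mid 0.79 [205.9, 178.1, 229.5, 212.2] 633
beaker_mid 0.19 [223.6, 123.5, 254.3, 171.9] 985
timer_mid 0.96 [342.8, 287.3, 373.7, 318.8] 847
```

View pics/top0.png

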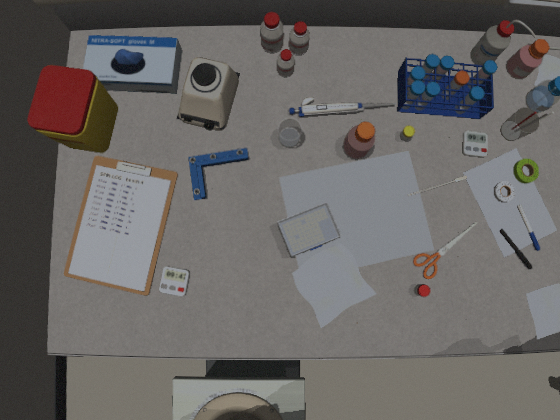

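View pics/side0.png

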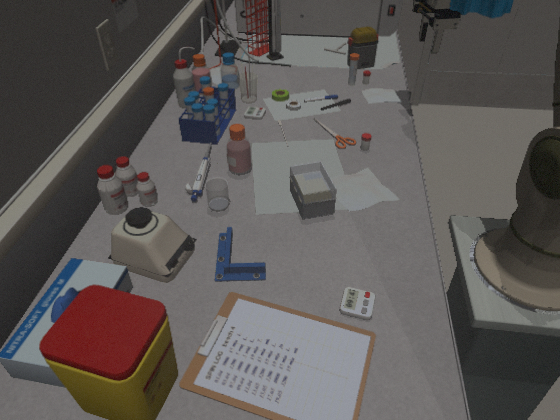

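```bash
python3 - <<'E'
import cv2
a=cv2.imread('pics/top0.png')[110:310,150:400]; cv2.imwrite('pics/top0z.png',cv2.resize(a,None,fx=3,fy=3,interpolation=cv2.INTER_CUBIC))
a=cv2.imread('pics/side0.png')[110:330,190:390]; cv2.imwrite('pics/side0z.png',cv2.resize(a,None,fx=2.7,fy=2.7,interpolation=cv2.INTER_CUBIC))
E
```

```text
(no output)
```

View pics/top0z.png

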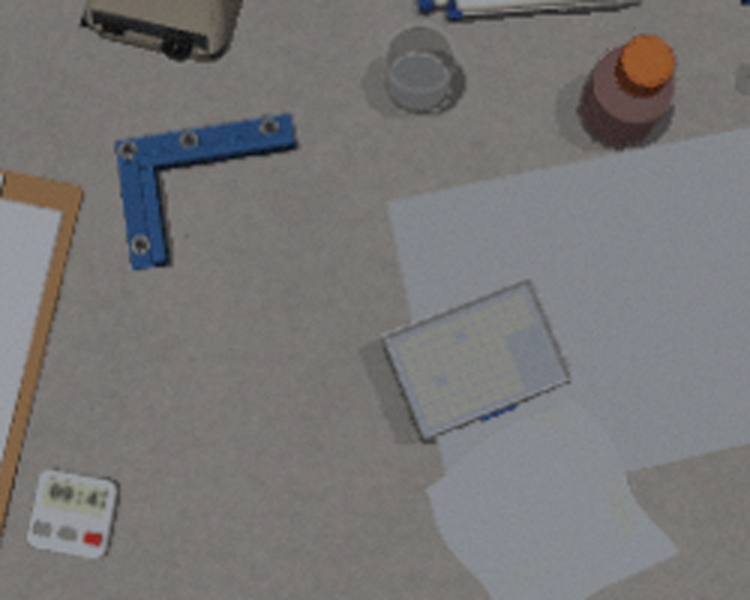

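View pics/side0z.png

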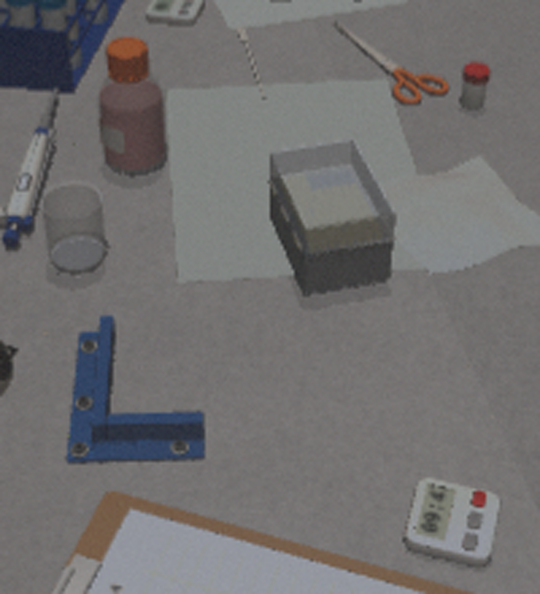

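```bash
cat > h.py <<'E'
from bench import *
import cv2,numpy as np
from scipy.optimize import minimize,least_squares
S=8
def proj(c,P):
    k=get_calibration(c); return cv2.projectPoints(np.asarray(P,float).reshape(-1,3),k["rvec"],k["tvec"],k["K"],k["D"])[0][:,0]
def ray(c,uv,z):
    k=get_calibration(c); R=cv2.Rodrigues(k["rvec"])[0]; C=-R.T@k["tvec"]
    n=cv2.undistortPoints(np.asarray(uv,float).reshape(-1,1,2),k["K"],k["D"])[:,0]
    d=np.c_[n,np.ones(len(n))]@R
    return C+d*((z-C[2])/d[:,2])[:,None]
def cub(x0,x1,y0,y1,z0,z1): return np.array([[x,y,z] for x in(x0,x1) for y in(y0,y1) for z in(z0,z1)])
BOX=[cub(-.043,.043,-.062,.062,0,.082)]
STOP=[cub(0,.012,-.118,.012,0,.024),cub(-.08,.012,0,.012,0,.024),cub(.012,.032,-.118,.032,0,.004),cub(-.08,.032,.012,.032,0,.004)]
def place(parts,p):
    c,s=np.cos(p[2]),np.sin(p[2]);R=np.array([[c,-s,0],[s,c,0],[0,0,1]])
    return [q@R.T+[p[0],p[1],0] for q in parts]
def sil(c,parts,p):
    m=np.zeros((420*4,560*4),np.uint8)
    for q in place(parts,p):
        uv=((proj(c,q)+.5)*4-.5)*16
        cv2.fillConvexPoly(m,cv2.convexHull(np.round(uv).astype(np.int32)),1,shift=4)
    return cv2.resize(m.astype(np.float32),(560,420),interpolation=cv2.INTER_AREA)
def fit(regs,parts,p0):
    def f(p): return sum(np.abs(sil(c,parts,p)-r).sum()/r.sum() for c,r in regs.items())
    sx=np.array([p0]+[np.array(p0)+d for d in ([.015,0,0],[0,.015,0],[0,0,.12])])
    r=minimize(f,p0,method="Nelder-Mead",options=dict(initial_simplex=sx,xatol=1e-4,fatol=1e-4,maxiter=200))
    return r.x,r.fun
def look(tag=None,p0=None,cams=("top","side"),thing="tip_box_mid",parts=BOX):
    regs={}
    for c in cams:
        im=read_camera(c)
        if tag: cv2.imwrite(f"pics/{c}{tag}.png",im)
        for r in cut_out(c,thing)[:1]: regs[c]=r["region"].astype(np.float32)
    return {**{c:fit({c:r},parts,p0) for c,r in regs.items()},"both":fit(regs,parts,p0)}
E
python3 - <<'E'
from h import *
z=lambda a:np.array([[150+(x+.5)/3-.5,110+(y+.5)/3-.5] for x,y in a])
B=ray("top",z([(385,337),(529,281),(570,381),(425,439)]),.082); print(B,B.mean(0))
e=[np.arctan2(*(B[0]-B[3])[[1,0]]),np.arctan2(*(B[1]-B[2])[[1,0]]),np.arctan2(*(B[0]-B[1])[[1,0]])-np.pi/2,np.arctan2(*(B[3]-B[2])[[1,0]])-np.pi/2];print(e,np.linalg.norm(B-np.roll(B,1,0),axis=1))
C=ray("top",z([(158,165),(296,148),(165,262)]),.024);print(C)
print(np.arctan2(*(C[0]-C[1])[[1,0]])-np.pi/2,np.arctan2(*(C[0]-C[2])[[1,0]]),np.linalg.norm(C-C[0],axis=1))
b0=[*B.mean(0)[:2],np.mean(e)]; s0=[*C[0][:2],np.arctan2(*(C[0]-C[1])[[1,0]])-np.pi/2]
print(look(p0=b0)); print(look(p0=s0,thing="corner_stop",parts=STOP))
for t,h in(("media_bottle_mid",.068),("beaker_mid",.035),("timer_mid",.008)):
  for c in("top","side"):
    r=cut_out(c,t)[0]["box"];print(t,c,ray(c,[[(r[0]+r[2])/2,(r[1]+r[3])/2]],h))
print(sense()["t"])
E
```

```text
[[ 0.51803889 -0.09592887  0.082     ]
 [ 0.5611947  -0.2062907   0.082     ]
 [ 0.48433291 -0.23638669  0.082     ]
 [ 0.44065434 -0.12601931  0.082     ]] [ 0.50105521 -0.16615639  0.082     ]
[np.float64(0.3708514698768575), np.float64(0.3732093235113368), np.float64(0.37275785948487306), np.float64(0.37684259830500366)] [0.08302893 0.11849961 0.08254394 0.11869615]
[[ 0.66685732  0.09001953  0.024     ]
 [ 0.68092028 -0.02328035  0.024     ]
 [ 0.58603914  0.08220917  0.024     ]]
0.12348998739697192 0.09634190438789897 [0.        0.1141693 0.0811947]
{'top': (array([ 0.50434326, -0.16647784,  0.40010995]), np.float64(0.051544878631830215)), 'side': (array([ 0.50286389, -0.16546418,  0.37398455]), np.float64(0.025372706353664398)), 'both': (array([ 0.50320095, -0.16607145,  0.38494843]), np.float64(0.08249083161354065))}
{'top': (array([0.66731588, 0.09421908, 0.16103925]), np.float64(0.07415802776813507)), 'side': (array([0.66647111, 0.09406181, 0.15848843]), np.float64(0.08465557545423508)), 'both': (array([0.66664132, 0.09404228, 0.16182379]), np.float64(0.16585716605186462))}
media_bottle_mid top [[ 0.7158699 -0.2935903  0.068    ]]
media_bottle_mid side [[ 0.71797396 -0.29777423  0.068     ]]
beaker_mid top [[ 0.74486326 -0.12817025  0.035     ]]
beaker_mid side [[ 0.7435477  -0.11779128  0.035     ]]
timer_mid top [[0.38247836 0.15306091 0.008     ]]
timer_mid side [[0.37835812 0.16002713 0.008     ]]
1.3
```

```bash
python3 - <<'E'
from h import *
out=[]
for c,(y0,x0) in(("top",(140,180)),("side",(220,205))):
    for p in([.66664,.09404,.1618],[.6668,.0925,.11]):
        im=cv2.imread(f"pics/{c}0.png")[y0:y0+70,x0:x0+80]; im=cv2.resize(im,None,fx=5,fy=4.2 if 0 else 5,interpolation=cv2.INTER_CUBIC)
        for q in place(STOP[:4],p):
            uv=(proj(c,q)-[x0,y0]+.5)*5-.5
            for i,j in((0,1),(2,3),(4,5),(6,7),(0,2),(1,3),(4,6),(5,7),(0,4),(1,5),(2,6),(3,7)):
                cv2.line(im,tuple(np.int32(uv[i])),tuple(np.int32(uv[j])),(0,255,255),1)
        out.append(im[:300])
cv2.imwrite("pics/ov.png",np.vstack([np.hstack(out[:2]),np.hstack(out[2:])]))
E
```

```text
(no output)
```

View pics/ov.png

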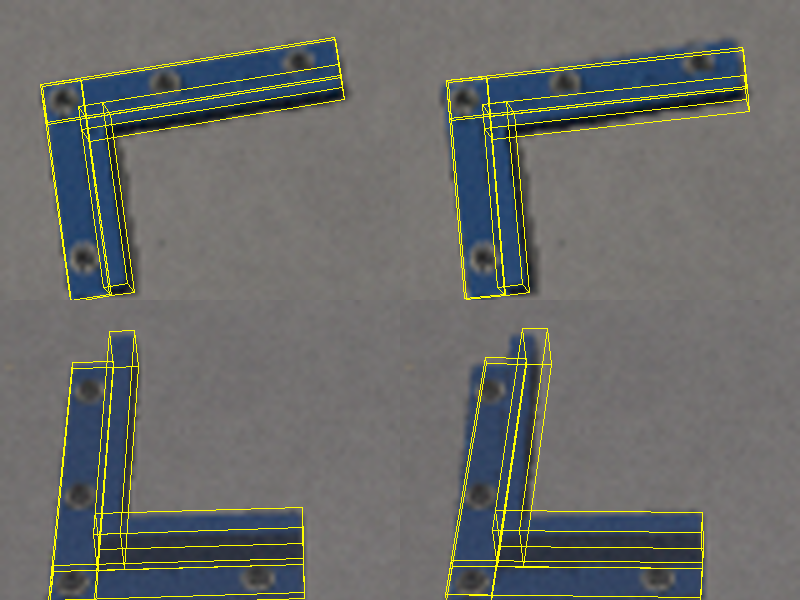

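```bash
cat >> h.py <<'E'
from scipy.spatial.transform import Rotation as Ro
ST=np.array([.6668,.0940,.16])
def s2w(p): c,s=np.cos(ST[2]),np.sin(ST[2]); return ST[:2]+np.array([[c,-s],[s,c]])@np.array(p)
def w2s(p): c,s=np.cos(ST[2]),np.sin(ST[2]); return np.array([[c,s],[-s,c]])@(np.array(p)[:2]-ST[:2])
def state():
    s=sense(); R=Ro.from_euler("xyz",s["ee_rot"],degrees=True).as_matrix()
    return s,R
def goal(w,z,jaw):
    """shift in tool axes (normalised) and spin so tool z is along world angle jaw (mod 180)"""
    s,R=state(); d=R.T@(np.array([*w,z])-s["ee_pos"])
    a=np.arctan2(R[1,2],R[0,2]); 
    da=(jaw-a+np.pi/2)%np.pi-np.pi/2   # world CCW turn; tool x down => spin=-da
    print("t",s["t"],"pos",s["ee_pos"].round(4),"stop",w2s(s["ee_pos"]).round(4),"jaw",round(a,4),"F",s["force"].round(1),"w",s["grip_width"])
    print("xyz",(d/.12).round(3),"norm mm",np.linalg.norm(d)*1e3,"spin",round(-da/(np.pi/2),4),"q7",s["joint_positions"][6])
E
python3 - <<'E'
from h import *
s,R=state();print(R.round(3))
goal(s2w([-.203,-.328]),.195,.16)
E
```

```text
[[-0.     0.965  0.261]
 [ 0.     0.261 -0.965]
 [-1.    -0.    -0.   ]]
t 1.3 pos [ 0.189  -0.6999  0.1945] stop [-0.5982 -0.7077] jaw -1.307 F [0.7 0.2 0.5] w 0.09292784573949651
xyz [-0.004  3.603 -2.805] norm mm 547.9984628414189 spin -0.9339 q7 -4.572617144249014
```

Emit:
{"name": "play_rows", "arguments": {
  "increments": [
    {"xyz": [0, 0.25, -0.2], "gripper": 35},
    {"xyz": [0, 0.5, -0.4], "gripper": 35},
    {"xyz": [0, 0.75, -0.6], "gripper": 35},
    {"xyz": [0, 1, -0.78], "gripper": 35},
    {"xyz": [0, 1, -0.78], "gripper": 35},
    {"xyz": [0, 1, -0.78], "gripper": 35},
    {"xyz": [0, 1, -0.78], "gripper": 35},
    {"xyz": [0, 1, -0.78], "gripper": 35}
  ]
}}

```text
invalid input
```

Emit:
{"name": "play_rows", "arguments": {
  "increments": [
    {"xyz": [0, 0.2, -0.15], "gripper": 35},
    {"xyz": [0, 0.4, -0.3], "gripper": 35},
    {"xyz": [0, 0.6, -0.45], "gripper": 35},
    {"xyz": [0, 0.8, -0.6], "gripper": 35},
    {"xyz": [0, 1, -0.78], "gripper": 35},
    {"xyz": [0, 1, -0.78], "gripper": 35},
    {"xyz": [0, 1, -0.78], "gripper": 35},
    {"xyz": [0, 1, -0.78], "gripper": 35}
  ]
}}

```text
invalid input
```

Emit:
{"name": "play_rows", "arguments": {
  "increments": [
    {"xyz": [0, 0.2, -0.15], "gripper": 35},
    {"xyz": [0, 0.4, -0.3], "gripper": 35},
    {"xyz": [0, 0.6, -0.45], "gripper": 35},
    {"xyz": [0, 0.8, -0.6], "gripper": 35},
    {"xyz": [0, 1, -0.78], "gripper": 35},
    {"xyz": [0, 1, -0.78], "gripper": 35},
    {"xyz": [0, 1, -0.78], "gripper": 35},
    {"xyz": [0, 1, -0.78], "gripper": 35}
  ]
}}

```text
invalid input
```

```bash
python3 - <<'E'
from h import *
goal(s2w([-.203,-.33]),.195,.16)
E
```

```text
t 1.3 pos [ 0.189  -0.6999  0.1945] stop [-0.5982 -0.7077] jaw -1.307 F [0.7 0.2 0.5] w 0.09292784573949651
xyz [-0.004  3.602 -2.789] norm mm 546.6147697050183 spin -0.9339 q7 -4.572617144249014
```

Emit:
{"name": "play_rows", "arguments": {
  "increments": [
    {"xyz": [0, 0.25, -0.2], "spin": 0, "gripper": 35},
    {"xyz": [0, 0.5, -0.4], "spin": 0, "gripper": 35},
    {"xyz": [0, 0.75, -0.6], "spin": 0, "gripper": 35},
    {"xyz": [0, 1, -0.78], "spin": 0, "gripper": 35},
    {"xyz": [0, 1, -0.78], "spin": 0, "gripper": 35},
    {"xyz": [0, 1, -0.78], "spin": 0, "gripper": 35},
    {"xyz": [0, 1, -0.78], "spin": 0, "gripper": 35},
    {"xyz": [0, 1, -0.78], "spin": 0, "gripper": 35}
  ],
  "newtons": 20
}}

```text
t: 2.1
ee_pos: [0.2793, -0.5793, 0.1944]
ee_rot: [-64.9, 90.0, -139.9]
force: [-0.7, 0.1, -0.4]
grip_width: 0.0349
```

Emit:
{"name": "play_rows", "arguments": {
  "increments": [
    {"xyz": [0, 0.25, -0.2], "spin": 0, "gripper": 35},
    {"xyz": [0, 0.5, -0.4], "spin": 0, "gripper": 35},
    {"xyz": [0, 0.75, -0.6], "spin": 0, "gripper": 35},
    {"xyz": [0, 1, -0.78], "spin": 0, "gripper": 35},
    {"xyz": [0, 1, -0.78], "spin": 0, "gripper": 35},
    {"xyz": [0, 1, -0.78], "spin": 0, "gripper": 35},
    {"xyz": [0, 1, -0.78], "spin": 0, "gripper": 35},
    {"xyz": [0, 1, -0.78], "spin": 0, "gripper": 35}
  ]
}}

```text
t: 2.9
ee_pos: [0.3707, -0.458, 0.1944]
ee_rot: [-67.1, 90.0, -142.2]
force: [0.4, 0.2, 0.2]
grip_width: 0.0324
```

Emit:
{"name": "play_rows", "arguments": {
  "increments": [
    {"xyz": [0, 0.25, -0.2], "spin": -0.08, "gripper": 35},
    {"xyz": [0, 0.5, -0.4], "spin": -0.16, "gripper": 35},
    {"xyz": [0, 0.75, -0.6], "spin": -0.24, "gripper": 35},
    {"xyz": [0, 1, -0.78], "spin": -0.32, "gripper": 35},
    {"xyz": [0, 1, -0.78], "spin": -0.4, "gripper": 35},
    {"xyz": [0, 1, -0.78], "spin": -0.48, "gripper": 35},
    {"xyz": [0, 1, -0.78], "spin": -0.56, "gripper": 35},
    {"xyz": [0, 1, -0.78], "spin": -0.64, "gripper": 35}
  ]
}}

```text
t: 3.7
ee_pos: [0.4628, -0.3361, 0.1944]
ee_rot: [-125.0, 90.0, -142.1]
force: [0.3, 0.1, -0.6]
grip_width: 0.0327
```

```bash
python3 - <<'E'
from h import *
goal(s2w([-.203,-.33]),.105,.16)
E
```

```text
t 3.7 pos [ 0.4628 -0.3361  0.1944] stop [-0.27   -0.3921] jaw -0.2983 F [ 0.3  0.1 -0.6] w 0.03265427939196531
xyz [0.745 0.711 0.272] norm mm 127.78712112929492 spin -0.2918 q7 2.5178766603675395
```

Emit:
{"name": "play_rows", "arguments": {
  "increments": [
    {"xyz": [0.1, 0.25, 0.09], "spin": -0.08, "gripper": 35},
    {"xyz": [0.3, 0.5, 0.18], "spin": -0.16, "gripper": 35},
    {"xyz": [0.5, 0.71, 0.27], "spin": -0.24, "gripper": 35},
    {"xyz": [0.745, 0.71, 0.27], "spin": -0.292, "gripper": 35},
    {"xyz": [0.745, 0.71, 0.27], "spin": -0.292, "gripper": 35},
    {"xyz": [0.745, 0.71, 0.27], "spin": -0.292, "gripper": 35},
    {"xyz": [0.745, 0.71, 0.27], "spin": -0.292, "gripper": 35},
    {"xyz": [0.745, 0.71, 0.27], "spin": -0.292, "gripper": 35}
  ]
}}

```text
t: 4.5
ee_pos: [0.5199, -0.2644, 0.1065]
ee_rot: [-47.6, 89.9, -38.7]
force: [-0.5, -0.1, -0.7]
grip_width: 0.0326
```

```bash
python3 - <<'E'
from h import *
goal(s2w([-.203,-.33]),.02,.16)
cv2.imwrite("pics/top1.png",read_camera("top")[110:310,200:450]);cv2.imwrite("pics/side1.png",read_camera("side")[60:260,200:450])
a=np.hstack([cv2.imread("pics/top1.png"),cv2.imread("pics/side1.png")]);cv2.imwrite("pics/c1.png",cv2.resize(a,None,fx=1.6,fy=1.6))
E
```

```text
t 4.5 pos [ 0.5199 -0.2644  0.1065] stop [-0.2021 -0.3304] jaw 0.1544 F [-0.5 -0.1 -0.7] w 0.03264351425787603
xyz [ 0.721  0.004 -0.008] norm mm 86.5210582372554 spin -0.0036 q7 10.552543158840122
```

View pics/c1.png

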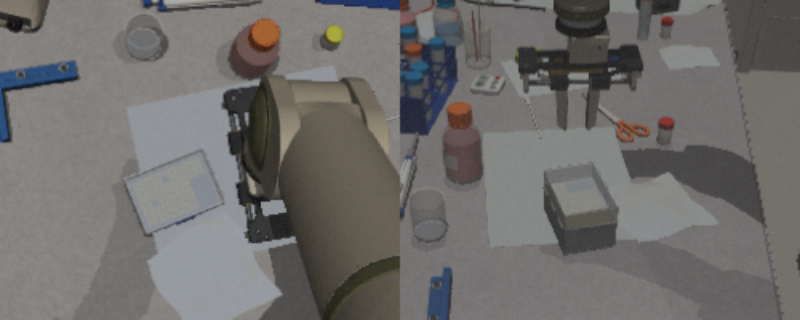

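Emit:
{"name": "play_rows", "arguments": {
  "increments": [
    {"xyz": [0.2, 0, 0], "spin": 0, "gripper": 35},
    {"xyz": [0.4, 0, 0], "spin": 0, "gripper": 35},
    {"xyz": [0.6, 0, 0], "spin": 0, "gripper": 35},
    {"xyz": [0.72, 0, 0], "spin": 0, "gripper": 35},
    {"xyz": [0.72, 0.03, 0], "spin": 0, "gripper": 35},
    {"xyz": [0.72, 0.06, 0], "spin": 0, "gripper": 35},
    {"xyz": [0.72, 0.09, 0], "spin": 0, "gripper": 35},
    {"xyz": [0.72, 0.12, 0], "spin": 0, "gripper": 35}
  ]
}}

```text
t: 5.4
ee_pos: [0.5179, -0.2488, 0.0198]
ee_rot: [-31.5, 89.9, -22.5]
force: [0.6, 0.5, 1.1]
grip_width: 0.0329
```

Emit:
{"name": "play_rows", "arguments": {
  "increments": [
    {"xyz": [0, 0.04, 0], "spin": 0, "gripper": 35},
    {"xyz": [0, 0.08, 0], "spin": 0, "gripper": 35},
    {"xyz": [0, 0.12, 0], "spin": 0, "gripper": 35},
    {"xyz": [0, 0.16, 0], "spin": 0, "gripper": 35},
    {"xyz": [0, 0.2, 0], "spin": 0, "gripper": 35},
    {"xyz": [0, 0.24, 0], "spin": 0, "gripper": 35},
    {"xyz": [0, 0.28, 0], "spin": 0, "gripper": 35},
    {"xyz": [0, 0.3, 0], "spin": 0, "gripper": 35}
  ]
}}

```text
t: 6.2
ee_pos: [0.5116, -0.2127, 0.0186]
ee_rot: [134.4, 90.0, 143.4]
force: [-0.3, -2.5, 2.0]
grip_width: 0.0326
```

```bash
python3 - <<'E'
from h import *
goal(s2w([-.203,-.2195]),.02,.16)
r=look("2",p0=[.498,-.14,.2])
for k in r: print(k,r[k],w2s(r[k][0]),r[k][0][2]-ST[2])
a=np.hstack([cv2.imread("pics/top2.png")[110:310,200:450],cv2.imread("pics/side2.png")[60:260,200:450]]);cv2.imwrite("pics/c2.png",cv2.resize(a,None,fx=1.6,fy=1.6))
E
```

```text
t 6.2 pos [ 0.5116 -0.2127  0.0186] stop [-0.2021 -0.2781] jaw 0.1575 F [-0.3 -2.5  2. ] w 0.03260404918589926
xyz [-0.011  0.488 -0.008] norm mm 58.581368085733594 spin -0.0016 q7 1.2738198986152152
top (array([ 0.50707385, -0.1308378 ,  0.23050651]), np.float64(0.18209917843341827)) [-0.19350677 -0.19651873] 0.07050650718157889
side (array([ 0.50752659, -0.13718351,  0.22551115]), np.float64(0.027140123769640923)) [-0.1940708  -0.20285551] 0.06551114765150864
both (array([ 0.50815125, -0.13701336,  0.22839278]), np.float64(0.2153492569923401)) [-0.19342701 -0.20278706] 0.06839278254886375
```

View pics/c2.png

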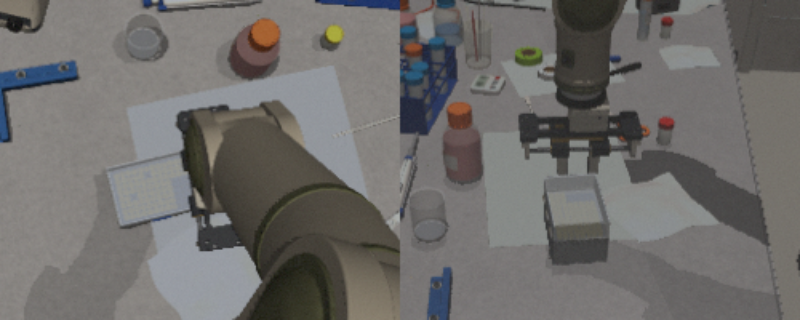

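Emit:
{"name": "play_rows", "arguments": {
  "increments": [
    {"xyz": [0, 0.04, 0], "spin": 0, "gripper": 35},
    {"xyz": [0, 0.09, 0], "spin": 0, "gripper": 35},
    {"xyz": [0, 0.14, 0], "spin": 0, "gripper": 35},
    {"xyz": [0, 0.19, 0], "spin": 0, "gripper": 35},
    {"xyz": [0, 0.24, 0], "spin": 0, "gripper": 35},
    {"xyz": [0, 0.29, 0], "spin": 0, "gripper": 35},
    {"xyz": [0, 0.34, 0], "spin": 0, "gripper": 35},
    {"xyz": [0, 0.38, 0], "spin": 0, "gripper": 35}
  ]
}}

```text
t: 7.2
ee_pos: [0.5046, -0.1678, 0.0187]
ee_rot: [74.9, 90.0, 84.0]
force: [-0.7, -1.5, -0.2]
grip_width: 0.0327
```

Emit:
{"name": "play_rows", "arguments": {
  "increments": [
    {"xyz": [0, 0.03, 0], "spin": 0, "gripper": 35},
    {"xyz": [0, 0.06, 0], "spin": 0, "gripper": 35},
    {"xyz": [0, 0.09, 0], "spin": 0, "gripper": 35},
    {"xyz": [0, 0.11, 0], "spin": 0, "gripper": 35},
    {"xyz": [0, 0.11, 0], "spin": 0, "gripper": 35},
    {"xyz": [0, 0, 0], "spin": 0, "gripper": 35},
    {"xyz": [0, -0.1, 0], "spin": 0, "gripper": 35},
    {"xyz": [0, -0.1, 0], "spin": 0, "gripper": 35}
  ]
}}

```text
t: 8.0
ee_pos: [0.5066, -0.1831, 0.0186]
ee_rot: [-84.8, 89.9, -76.0]
force: [0.7, -0.5, 0.3]
grip_width: 0.0327
```

```bash
python3 - <<'E'
from h import *
r=look("3",p0=[.498,-.08,.16])
for k in r: print(k,r[k],w2s(r[k][0]),r[k][0][2]-ST[2])
goal(s2w([-.203,-.2195]),.11,.16)
E
```

```text
top (array([ 0.50448784, -0.08294035,  0.16055466]), np.float64(0.028375115245580673)) [-0.18842881 -0.14882106] 0.0005546616351490841
side (array([ 0.50424964, -0.08196019,  0.16848641]), np.float64(0.033209290355443954)) [-0.18850782 -0.14781547] 0.00848640776931786
both (array([ 0.50443431, -0.08284177,  0.1674806 ]), np.float64(0.06428153812885284)) [-0.18846595 -0.14871521] 0.007480600557360301
t 8.2 pos [ 0.5063 -0.1803  0.0186] stop [-0.2021 -0.2452] jaw 0.1566 F [1.2 0.3 0.8] w 0.0324407550362263
xyz [-0.761  0.214 -0.008] norm mm 94.91018906030898 spin -0.0021 q7 -2.0049060228922717
```

Emit:
{"name": "play_rows", "arguments": {
  "increments": [
    {"xyz": [-0.3, -0.05, 0], "spin": 0, "gripper": 35},
    {"xyz": [-0.6, -0.05, 0], "spin": -0.08, "gripper": 65},
    {"xyz": [-0.92, -0.05, 0], "spin": -0.16, "gripper": 65},
    {"xyz": [-0.92, 0.1, -0.1], "spin": -0.25, "gripper": 65},
    {"xyz": [-0.92, 0.3, -0.2], "spin": -0.34, "gripper": 65},
    {"xyz": [-0.92, 0.5, -0.3], "spin": -0.43, "gripper": 65},
    {"xyz": [-0.92, 0.7, -0.4], "spin": -0.52, "gripper": 65},
    {"xyz": [-0.92, 0.8, -0.48], "spin": -0.6, "gripper": 65}
  ]
}}

```text
t: 9.0
ee_pos: [0.4333, -0.0925, 0.1293]
ee_rot: [85.5, 90.0, 148.9]
force: [0.4, 0.1, -0.2]
grip_width: 0.0605
```

```bash
python3 - <<'E'
from h import *
goal(s2w([-.262,-.1485]),.12,.16+np.pi/2)
E
```

```text
t 9.0 pos [ 0.4333 -0.0925  0.1293] stop [-0.2602 -0.1469] jaw 1.1076 F [ 0.4  0.1 -0.2] w 0.06048646141762448
xyz [ 0.078  0.005 -0.019] norm mm 9.627976180639797 spin -0.3967 q7 36.08981645788254
```

Emit:
{"name": "play_rows", "arguments": {
  "increments": [
    {"xyz": [0.05, 0, -0.02], "spin": -0.09, "gripper": 65},
    {"xyz": [0.1, 0, -0.02], "spin": -0.18, "gripper": 65},
    {"xyz": [0.2, 0, -0.02], "spin": -0.27, "gripper": 65},
    {"xyz": [0.3, 0, -0.02], "spin": -0.36, "gripper": 65},
    {"xyz": [0.5, 0, -0.02], "spin": -0.397, "gripper": 65},
    {"xyz": [0.7, 0, -0.02], "spin": -0.397, "gripper": 65},
    {"xyz": [0.91, 0, -0.02], "spin": -0.397, "gripper": 65},
    {"xyz": [0.91, 0, -0.02], "spin": -0.397, "gripper": 65}
  ]
}}

```text
t: 9.8
ee_pos: [0.4322, -0.0958, 0.0181]
ee_rot: [71.4, 89.8, 170.3]
force: [1.0, 0.6, -0.1]
grip_width: 0.0606
```

```bash
python3 - <<'E'
from h import *
goal(s2w([-.06-.043-.0075,-.1485]),.02,.16+np.pi/2)
E
```

```text
t 9.8 pos [ 0.4322 -0.0958  0.0181] stop [-0.2619 -0.15  ] jaw 1.7248 F [ 1.   0.6 -0.1] w 0.06060282875179897
xyz [-0.021 -1.261  0.02 ] norm mm 151.3899737870347 spin -0.0038 q7 45.078959258834445
```

Emit:
{"name": "play_rows", "arguments": {
  "increments": [
    {"xyz": [0, -0.05, 0], "spin": 0, "gripper": 65},
    {"xyz": [0, -0.1, 0], "spin": 0, "gripper": 65},
    {"xyz": [0, -0.15, 0], "spin": 0, "gripper": 65},
    {"xyz": [0, -0.2, 0], "spin": 0, "gripper": 65},
    {"xyz": [0, -0.25, 0], "spin": 0, "gripper": 65},
    {"xyz": [0, -0.3, 0], "spin": 0, "gripper": 65},
    {"xyz": [0, -0.35, 0], "spin": 0, "gripper": 65},
    {"xyz": [0, -0.4, 0], "spin": 0, "gripper": 65}
  ]
}}

```text
t: 10.6
ee_pos: [0.4812, -0.0893, 0.0199]
ee_rot: [100.9, 90.0, -160.3]
force: [-3.0, -0.3, 2.6]
grip_width: 0.0605
```

Emit:
{"name": "play_rows", "arguments": {
  "increments": [
    {"xyz": [0, -0.05, 0], "spin": 0, "gripper": 65},
    {"xyz": [0, -0.1, 0], "spin": 0, "gripper": 65},
    {"xyz": [0, -0.15, 0], "spin": 0, "gripper": 65},
    {"xyz": [0, -0.2, 0], "spin": 0, "gripper": 65},
    {"xyz": [0, -0.25, 0], "spin": 0, "gripper": 65},
    {"xyz": [0, -0.3, 0], "spin": 0, "gripper": 65},
    {"xyz": [0, -0.35, 0], "spin": 0, "gripper": 65},
    {"xyz": [0, -0.4, 0], "spin": 0, "gripper": 65}
  ]
}}

```text
t: 11.4
ee_pos: [0.5289, -0.0819, 0.0199]
ee_rot: [14.1, 90.0, 112.8]
force: [-2.8, -0.5, 1.0]
grip_width: 0.0606
```

```bash
python3 - <<'E'
from h import *
goal(s2w([-.06-.043-.0075,-.1485]),.02,.16+np.pi/2)
r=look("4",p0=[.58,-.06,.16])
for k in r: print(k,r[k],w2s(r[k][0]),r[k][0][2]-ST[2])
a=np.hstack([cv2.imread("pics/top4.png")[110:310,150:400],cv2.imread("pics/side4.png")[120:320,150:400]]);cv2.imwrite("pics/c4.png",cv2.resize(a,None,fx=1.6,fy=1.6))
E
```

```text
t 11.4 pos [ 0.5289 -0.0819  0.0199] stop [-0.1642 -0.1517] jaw 1.7231 F [-2.8 -0.5  1. ] w 0.0606415969584663
xyz [-0.001 -0.447  0.03 ] norm mm 53.76428372267602 spin -0.0049 q7 52.59230989366679
side (array([ 0.58255033, -0.06939048,  0.18495042]), np.float64(0.16894163191318512)) [-0.10920465 -0.14788103] 0.02495042420744767
both (array([ 0.58255033, -0.06939048,  0.18495042]), np.float64(0.16894163191318512)) [-0.10920465 -0.14788103] 0.02495042420744767
```

View pics/c4.png

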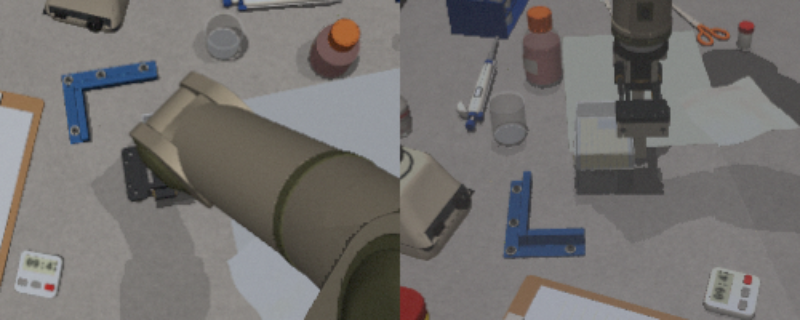

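Emit:
{"name": "play_rows", "arguments": {
  "increments": [
    {"xyz": [0, -0.05, 0], "spin": -0.005, "gripper": 65},
    {"xyz": [0, -0.11, 0], "spin": -0.005, "gripper": 65},
    {"xyz": [0, -0.17, 0], "spin": -0.005, "gripper": 65},
    {"xyz": [0, -0.23, 0], "spin": -0.005, "gripper": 65},
    {"xyz": [0, -0.29, 0], "spin": -0.005, "gripper": 65},
    {"xyz": [0, -0.35, 0], "spin": -0.005, "gripper": 65},
    {"xyz": [0, -0.4, 0], "spin": -0.005, "gripper": 65},
    {"xyz": [0, -0.44, 0], "spin": -0.005, "gripper": 65}
  ]
}}

```text
t: 12.4
ee_pos: [0.5811, -0.0739, 0.0198]
ee_rot: [7.2, 90.0, 106.3]
force: [-3.0, 0.1, 1.7]
grip_width: 0.0606
```

Emit:
{"name": "play_rows", "arguments": {
  "increments": [
    {"xyz": [0, -0.02, 0], "spin": 0, "gripper": 65},
    {"xyz": [0, 0.1, 0], "spin": 0, "gripper": 65},
    {"xyz": [0, 0.2, 0], "spin": 0, "gripper": 65},
    {"xyz": [-0.3, 0.2, 0], "spin": 0, "gripper": 65},
    {"xyz": [-0.6, 0.2, 0], "spin": 0.08, "gripper": 35},
    {"xyz": [-0.92, 0.2, 0], "spin": 0.16, "gripper": 35},
    {"xyz": [-0.92, 0.2, 0.2], "spin": 0.25, "gripper": 35},
    {"xyz": [-0.92, 0.2, 0.4], "spin": 0.34, "gripper": 35}
  ]
}}

```text
t: 13.2
ee_pos: [0.5498, -0.031, 0.1317]
ee_rot: [-75.5, 89.8, -7.4]
force: [-1.2, 0.9, -0.5]
grip_width: 0.0342
```

```bash
python3 - <<'E'
from h import *
goal(s2w([-.07,-.24]),.13,.16)
r=look("5",p0=[.625,-.06,.16])
for k in r: print(k,r[k],w2s(r[k][0]),r[k][0][2]-ST[2])
a=np.hstack([cv2.imread("pics/top5.png")[110:310,150:400],cv2.imread("pics/side5.png")[120:320,150:400]]);cv2.imwrite("pics/c5.png",cv2.resize(a,None,fx=1.6,fy=1.6))
E
```

```text
t 13.2 pos [ 0.5498 -0.031   0.1317] stop [-0.1354 -0.1047] jaw 1.1883 F [-1.2  0.9 -0.5] w 0.034239342554455696
xyz [ 0.017 -1.049 -0.684] norm mm 150.27433580392437 spin 0.6547 q7 34.665814704652426
top (array([ 0.63046587, -0.07753516,  0.31418221]), np.float64(11.528124809265137)) [-0.06319871 -0.1635555 ] 0.15418220520407158
side (array([ 0.63291839, -0.06194729,  0.13789472]), np.float64(0.04540793225169182)) [-0.05829409 -0.14855746] -0.022105277940853457
both (array([ 0.6357947 , -0.06244045,  0.21024215]), np.float64(11.682621002197266)) [-0.05553309 -0.14950257] 0.05024214995201623
```

View pics/c5.png

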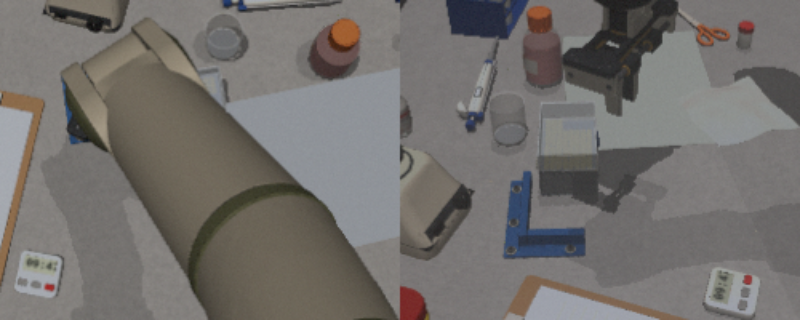

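Emit:
{"name": "play_rows", "arguments": {
  "increments": [
    {"xyz": [0, -0.2, -0.15], "spin": 0.09, "gripper": 35},
    {"xyz": [0, -0.4, -0.3], "spin": 0.18, "gripper": 35},
    {"xyz": [0, -0.6, -0.4], "spin": 0.27, "gripper": 35},
    {"xyz": [0, -0.8, -0.5], "spin": 0.36, "gripper": 35},
    {"xyz": [0, -0.95, -0.6], "spin": 0.45, "gripper": 35},
    {"xyz": [0, -1, -0.68], "spin": 0.54, "gripper": 35},
    {"xyz": [0, -1, -0.68], "spin": 0.63, "gripper": 35},
    {"xyz": [0, -1, -0.68], "spin": 0.655, "gripper": 35}
  ]
}}

```text
t: 14.2
ee_pos: [0.6307, -0.1524, 0.1296]
ee_rot: [-162.1, 89.9, -152.8]
force: [-1.2, 0.4, -0.2]
grip_width: 0.0323
```

```bash
python3 - <<'E'
from h import *
goal(s2w([-.063,-.24]),.02,.16)
r=look("6",p0=[.633,-.06,.16],cams=("side",))
for k in r: print(k,r[k],w2s(r[k][0]),r[k][0][2]-ST[2])
E
```

```text
t 14.2 pos [ 0.6307 -0.1524  0.1296] stop [-0.0749 -0.2375] jaw 0.1629 F [-1.2  0.4 -0.2] w 0.03226770371492008
xyz [ 0.913 -0.021  0.1  ] norm mm 110.22854727663098 spin 0.0018 q7 0.8532371530291674
side (array([ 0.63382117, -0.06120995,  0.16026756]), np.float64(0.03962840884923935)) [-0.05728537 -0.14797337] 0.00026756336575925466
both (array([ 0.63382117, -0.06120995,  0.16026756]), np.float64(0.03962840884923935)) [-0.05728537 -0.14797337] 0.00026756336575925466
```

Emit:
{"name": "play_rows", "arguments": {
  "increments": [
    {"xyz": [0.2, 0, 0.1], "spin": 0, "gripper": 35},
    {"xyz": [0.4, 0, 0.1], "spin": 0, "gripper": 35},
    {"xyz": [0.6, 0, 0.1], "spin": 0, "gripper": 35},
    {"xyz": [0.8, 0, 0.1], "spin": 0, "gripper": 35},
    {"xyz": [0.91, 0, 0.1], "spin": 0, "gripper": 35},
    {"xyz": [0.91, 0.03, 0.1], "spin": 0, "gripper": 35},
    {"xyz": [0.91, 0.07, 0.1], "spin": 0, "gripper": 35},
    {"xyz": [0.91, 0.12, 0.1], "spin": 0, "gripper": 35}
  ]
}}

```text
t: 15.1
ee_pos: [0.6412, -0.1338, 0.0223]
ee_rot: [-13.1, 89.9, -3.5]
force: [0.2, 0.2, -0.4]
grip_width: 0.0327
```

Emit:
{"name": "play_rows", "arguments": {
  "increments": [
    {"xyz": [0, 0.05, 0], "spin": 0, "gripper": 35},
    {"xyz": [0, 0.1, 0], "spin": 0, "gripper": 35},
    {"xyz": [0, 0.15, 0], "spin": 0, "gripper": 35},
    {"xyz": [0, 0.2, 0], "spin": 0, "gripper": 35},
    {"xyz": [0, 0.25, 0], "spin": 0, "gripper": 35},
    {"xyz": [0, 0.3, 0], "spin": 0, "gripper": 35},
    {"xyz": [0, 0.35, 0], "spin": 0, "gripper": 35},
    {"xyz": [0, 0.4, 0], "spin": 0, "gripper": 35}
  ]
}}

```text
t: 15.9
ee_pos: [0.6323, -0.0863, 0.021]
ee_rot: [-171.6, 90.0, -162.0]
force: [0.7, -3.0, 2.8]
grip_width: 0.0327
```

```bash
python3 - <<'E'
from h import *
goal(s2w([-.063,-.1315]),.02,.16)
r=look("7",p0=[.63,-.02,.16],cams=("side",))
for k in r: print(k,r[k],w2s(r[k][0]),r[k][0][2]-ST[2])
E
```

```text
t 15.9 pos [ 0.6323 -0.0863  0.021 ] stop [-0.0627 -0.1725] jaw 0.1681 F [ 0.7 -3.   2.8] w 0.032691784016952864
xyz [0.009 0.341 0.001] norm mm 40.980372209186804 spin 0.0051 q7 -8.655685639812646
side (array([ 0.62483176, -0.01453441,  0.17124055]), np.float64(0.033465638756752014)) [-0.0587237  -0.10046182] 0.011240545273149577
both (array([ 0.62483176, -0.01453441,  0.17124055]), np.float64(0.033465638756752014)) [-0.0587237  -0.10046182] 0.011240545273149577
```

Emit:
{"name": "play_rows", "arguments": {
  "increments": [
    {"xyz": [0, 0.04, 0], "spin": 0.005, "gripper": 35},
    {"xyz": [0, 0.08, 0], "spin": 0.005, "gripper": 35},
    {"xyz": [0, 0.12, 0], "spin": 0.005, "gripper": 35},
    {"xyz": [0, 0.16, 0], "spin": 0.005, "gripper": 35},
    {"xyz": [0, 0.2, 0], "spin": 0.005, "gripper": 35},
    {"xyz": [0, 0.24, 0], "spin": 0.005, "gripper": 35},
    {"xyz": [0, 0.27, 0], "spin": 0.005, "gripper": 35},
    {"xyz": [0, 0.29, 0], "spin": 0.005, "gripper": 35}
  ]
}}

```text
t: 16.8
ee_pos: [0.6266, -0.0519, 0.0211]
ee_rot: [86.8, 90.0, 96.0]
force: [-0.4, -1.9, -0.6]
grip_width: 0.0326
```

Emit:
{"name": "play_rows", "arguments": {
  "increments": [
    {"xyz": [0, 0.005, 0], "spin": 0, "gripper": 35},
    {"xyz": [0, 0.01, 0], "spin": 0, "gripper": 35},
    {"xyz": [0, 0.015, 0], "spin": 0, "gripper": 35},
    {"xyz": [0, 0.02, 0], "spin": 0, "gripper": 35},
    {"xyz": [0, 0.025, 0], "spin": 0, "gripper": 35},
    {"xyz": [0, 0.03, 0], "spin": 0, "gripper": 35},
    {"xyz": [0, 0.035, 0], "spin": 0, "gripper": 35},
    {"xyz": [0, 0.035, 0], "spin": 0, "gripper": 35}
  ]
}}

```text
t: 17.6
ee_pos: [0.626, -0.0481, 0.0211]
ee_rot: [102.6, 90.0, 111.8]
force: [-0.6, -1.4, 0.2]
grip_width: 0.0327
```

```bash
python3 - <<'E'
from h import *
goal(s2w([-.063,-.1315]),.02,.16)
r=look("8",p0=[.62,.02,.16],cams=("side",))
for k in r: print(k,r[k],w2s(r[k][0]),r[k][0][2]-ST[2])
E
```

```text
t 17.6 pos [ 0.626  -0.0481  0.0211] stop [-0.0629 -0.1338] jaw 0.1602 F [-0.6 -1.4  0.2] w 0.0327439625136089
xyz [ 0.009  0.019 -0.001] norm mm 2.5517700627752977 spin 0.0002 q7 -12.33683990980476
side (array([0.61874333, 0.02025491, 0.15096542]), np.float64(0.12883400917053223)) [-0.05919179 -0.06514686] -0.009034578033025015
both (array([0.61874333, 0.02025491, 0.15096542]), np.float64(0.12883400917053223)) [-0.05919179 -0.06514686] -0.009034578033025015
```

Creep until the force shows contact with the short arm.

Emit:
{"name": "play_rows", "arguments": {
  "increments": [
    {"xyz": [0, 0.005, 0], "spin": 0, "gripper": 35},
    {"xyz": [0, 0.01, 0], "spin": 0, "gripper": 35},
    {"xyz": [0, 0.015, 0], "spin": 0, "gripper": 35},
    {"xyz": [0, 0.02, 0], "spin": 0, "gripper": 35},
    {"xyz": [0, 0.025, 0], "spin": 0, "gripper": 35},
    {"xyz": [0, 0.03, 0], "spin": 0, "gripper": 35},
    {"xyz": [0, 0.03, 0], "spin": 0, "gripper": 35},
    {"xyz": [0, 0.03, 0], "spin": 0, "gripper": 35}
  ]
}}

```text
t: 18.5
ee_pos: [0.6256, -0.0471, 0.0213]
ee_rot: [-97.1, 89.9, -88.0]
force: [0.6, -8.2, 1.0]
grip_width: 0.0325
```

Emit:
{"name": "play_rows", "arguments": {
  "increments": [
    {"xyz": [0, -0.1, 0], "spin": 0, "gripper": 35},
    {"xyz": [0, -0.2, 0], "spin": 0, "gripper": 35},
    {"xyz": [-0.3, -0.2, 0], "spin": 0, "gripper": 35},
    {"xyz": [-0.6, -0.2, 0], "spin": -0.08, "gripper": 35},
    {"xyz": [-0.92, -0.2, 0], "spin": -0.16, "gripper": 65},
    {"xyz": [-0.92, 0, -0.2], "spin": -0.25, "gripper": 65},
    {"xyz": [-0.92, 0.25, -0.4], "spin": -0.34, "gripper": 65},
    {"xyz": [-0.92, 0.5, -0.6], "spin": -0.43, "gripper": 65}
  ]
}}

```text
t: 19.3
ee_pos: [0.544, 0.003, 0.1318]
ee_rot: [-18.5, 90.0, 29.6]
force: [-0.7, 0.7, -0.1]
grip_width: 0.0585
```

```bash
python3 - <<'E'
from h import *
goal(s2w([-.14,-.064]),.02,.16+np.pi/2)
r=look("9",p0=[.62,.02,.16],cams=("side",))
for k in r: print(k,r[k],w2s(r[k][0]),r[k][0][2]-ST[2])
E
```

```text
t 19.3 pos [0.544  0.003  0.1318] stop [-0.1358 -0.0702] jaw 0.8401 F [-0.7  0.7 -0.1] w 0.058530710841365845
xyz [0.932 0.063 0.004] norm mm 112.05446512297476 spin -0.567 q7 15.476283161573638
side (array([0.6188315 , 0.02364583, 0.15845689]), np.float64(0.12061500549316406)) [-0.05856452 -0.0618133 ] -0.0015431119178827557
both (array([0.6188315 , 0.02364583, 0.15845689]), np.float64(0.12061500549316406)) [-0.05856452 -0.0618133 ] -0.0015431119178827557
```

Emit:
{"name": "play_rows", "arguments": {
  "increments": [
    {"xyz": [0, 0.06, 0], "spin": -0.09, "gripper": 65},
    {"xyz": [0, 0.06, 0], "spin": -0.18, "gripper": 65},
    {"xyz": [0, 0.06, 0], "spin": -0.27, "gripper": 65},
    {"xyz": [0, 0.06, 0], "spin": -0.36, "gripper": 65},
    {"xyz": [0, 0.06, 0], "spin": -0.45, "gripper": 65},
    {"xyz": [0.15, 0.06, 0], "spin": -0.54, "gripper": 65},
    {"xyz": [0.4, 0.06, 0], "spin": -0.567, "gripper": 65},
    {"xyz": [0.6, 0.06, 0], "spin": -0.567, "gripper": 65}
  ]
}}

```text
t: 20.2
ee_pos: [0.54, 0.0067, 0.0582]
ee_rot: [6.4, 90.0, 105.2]
force: [1.0, -0.5, -1.3]
grip_width: 0.0605
```

```bash
python3 - <<'E'
from h import *
goal(s2w([-.14,-.064]),.02,.16+np.pi/2)
E
```

```text
t 20.2 pos [0.54   0.0067 0.0582] stop [-0.1391 -0.066 ] jaw 1.725 F [ 1.  -0.5 -1.3] w 0.06050887744535178
xyz [0.318 0.007 0.017] norm mm 38.254387783342004 spin -0.0037 q7 48.23201015708961
```

Emit:
{"name": "play_rows", "arguments": {
  "increments": [
    {"xyz": [0.2, 0, 0.02], "spin": -0.004, "gripper": 65},
    {"xyz": [0.31, 0, 0.02], "spin": -0.004, "gripper": 65},
    {"xyz": [0.31, -0.05, 0.02], "spin": -0.004, "gripper": 65},
    {"xyz": [0.31, -0.1, 0.02], "spin": -0.004, "gripper": 65},
    {"xyz": [0.31, -0.15, 0.02], "spin": -0.004, "gripper": 65},
    {"xyz": [0.31, -0.2, 0.02], "spin": -0.004, "gripper": 65},
    {"xyz": [0.31, -0.24, 0.02], "spin": -0.004, "gripper": 65},
    {"xyz": [0.31, -0.28, 0.02], "spin": -0.004, "gripper": 65}
  ]
}}

```text
t: 21.0
ee_pos: [0.5721, 0.0152, 0.0226]
ee_rot: [126.7, 89.9, -134.1]
force: [-2.3, -0.3, 3.5]
grip_width: 0.061
```

Emit:
{"name": "play_rows", "arguments": {
  "increments": [
    {"xyz": [0, -0.015, 0], "spin": 0, "gripper": 65},
    {"xyz": [0, -0.03, 0], "spin": 0, "gripper": 65},
    {"xyz": [0, -0.045, 0], "spin": 0, "gripper": 65},
    {"xyz": [0, -0.06, 0], "spin": 0, "gripper": 65},
    {"xyz": [0, -0.07, 0], "spin": 0, "gripper": 65},
    {"xyz": [0, -0.08, 0], "spin": 0, "gripper": 65},
    {"xyz": [0, -0.085, 0], "spin": 0, "gripper": 65},
    {"xyz": [0, -0.085, 0], "spin": 0, "gripper": 65}
  ]
}}

```text
t: 21.8
ee_pos: [0.5824, 0.0169, 0.0223]
ee_rot: [156.1, 90.0, -104.7]
force: [-3.7, -2.0, 1.9]
grip_width: 0.0607
```

```bash
python3 - <<'E'
from h import *
goal(s2w([-.0935,-.064]),.02,.16+np.pi/2)
E
```

```text
t 21.8 pos [0.5824 0.0169 0.0223] stop [-0.0956 -0.0626] jaw 1.7323 F [-3.7 -2.   1.9] w 0.06065985298338175
xyz [ 0.019 -0.017 -0.011] norm mm 3.3590655199637145 spin 0.001 q7 47.40328808492918
```

Emit:
{"name": "play_rows", "arguments": {
  "increments": [
    {"xyz": [0, -0.005, 0], "spin": 0, "gripper": 65},
    {"xyz": [0, -0.01, 0], "spin": 0, "gripper": 65},
    {"xyz": [0, -0.015, 0], "spin": 0, "gripper": 65},
    {"xyz": [0, -0.02, 0], "spin": 0, "gripper": 65},
    {"xyz": [0, -0.025, 0], "spin": 0, "gripper": 65},
    {"xyz": [0, -0.03, 0], "spin": 0, "gripper": 65},
    {"xyz": [0, -0.035, 0], "spin": 0, "gripper": 65},
    {"xyz": [0, -0.035, 0], "spin": 0, "gripper": 65}
  ]
}}

```text
t: 22.6
ee_pos: [0.5829, 0.017, 0.0222]
ee_rot: [104.9, 89.7, -155.8]
force: [-15.3, -2.4, 12.9]
grip_width: 0.0606
```

Emit:
{"name": "play_rows", "arguments": {
  "increments": [
    {"xyz": [0, 0.06, 0], "spin": 0, "gripper": 65},
    {"xyz": [0, 0.2, 0], "spin": 0, "gripper": 65},
    {"xyz": [0, 0.35, 0], "spin": 0, "gripper": 65},
    {"xyz": [-0.3, 0.35, 0], "spin": 0, "gripper": 65},
    {"xyz": [-0.6, 0.35, 0], "spin": 0, "gripper": 65},
    {"xyz": [-0.95, 0.35, 0], "spin": 0, "gripper": 65},
    {"xyz": [-0.95, 0.35, -0.4], "spin": 0, "gripper": 65},
    {"xyz": [-0.95, 0.35, -0.8], "spin": 0, "gripper": 65}
  ]
}}

```text
t: 23.4
ee_pos: [0.5632, -0.0832, 0.1386]
ee_rot: [-95.5, 89.6, 4.0]
force: [0.0, -0.0, -0.2]
grip_width: 0.0604
```

Emit:
{"name": "play_rows", "arguments": {
  "increments": [
    {"xyz": [-0.3, 0, -0.4], "spin": 0, "gripper": 65},
    {"xyz": [-0.4, 0, -0.8], "spin": 0, "gripper": 65},
    {"xyz": [-0.4, 0, -1], "spin": 0, "gripper": 65},
    {"xyz": [-0.4, 0, -1], "spin": 0, "gripper": 65},
    {"xyz": [-0.4, 0, -1], "spin": 0, "gripper": 65},
    {"xyz": [-0.4, 0, -1], "spin": 0, "gripper": 65},
    {"xyz": [-0.4, 0, -1], "spin": 0, "gripper": 65},
    {"xyz": [-0.4, 0, -1], "spin": 0, "gripper": 65}
  ]
}}

```text
t: 24.2
ee_pos: [0.58, -0.2009, 0.1843]
ee_rot: [-58.2, 90.0, 41.2]
force: [-0.2, 0.4, 0.0]
grip_width: 0.0605
```

```bash
python3 - <<'E'
from h import *
goal(s2w([-.0935,-.064]),.02,.16+np.pi/2)
r=look("10",p0=[.634,.026,.16])
for k in r: print(k,r[k],w2s(r[k][0]),r[k][0][2]-ST[2])
for t,h in(("media_bottle_mid",.068),("beaker_mid",.035),("timer_mid",.008)):
  for c in("top","side"):
    q=cut_out(c,t)
    if q: b=q[0]["box"];print(t,c,ray(c,[[(b[0]+b[2])/2,(b[1]+b[3])/2]],h))
a=np.hstack([cv2.imread("pics/top10.png")[110:260,150:300],cv2.imread("pics/side10.png")[150:300,180:330]]);cv2.imwrite("pics/c10.png",cv2.resize(a,None,fx=2.6,fy=2.6,interpolation=cv2.INTER_CUBIC))
E
```

```text
t 24.2 pos [ 0.58   -0.2009  0.1843] stop [-0.1326 -0.2773] jaw 1.7346 F [-0.2  0.4  0. ] w 0.06048293723470089
xyz [ 1.37  -0.333  1.776] norm mm 272.0729683406682 spin 0.0024 q7 81.34140351343801
top (array([0.63452758, 0.02507421, 0.15754991]), np.float64(0.03542838618159294)) [-0.04284134 -0.06290384] -0.002450093312971552
side (array([0.63746824, 0.00771386, 0.15369044]), np.float64(0.13916781544685364)) [-0.04270407 -0.08051095] -0.0063095596143865895
both (array([0.63433811, 0.0249735 , 0.16575137]), np.float64(0.19562947750091553)) [-0.04304444 -0.06297308] 0.005751368396675921
media_bottle_mid side [[ 0.71841579 -0.29133339  0.068     ]]
beaker_mid top [[ 0.74473005 -0.12607556  0.035     ]]
beaker_mid side [[ 0.73823636 -0.117014    0.035     ]]
timer_mid top [[0.379459   0.15446273 0.008     ]]
timer_mid side [[0.38122426 0.16179368 0.008     ]]
```

View pics/c10.png

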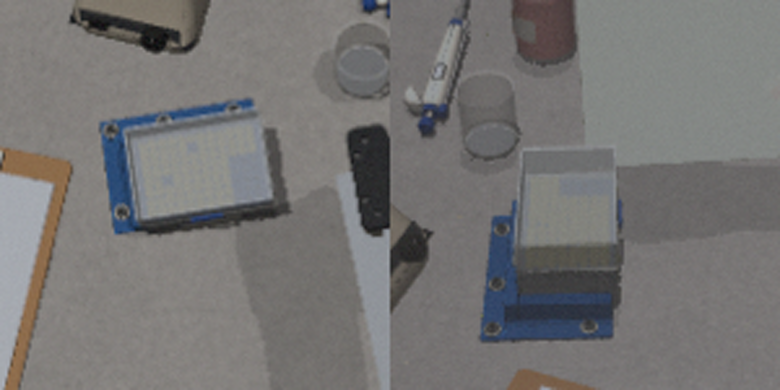

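```bash
python3 - <<'E'
from bench import *
print(sense()["t"],sense()["dq"].round(2)); print(sign_off())
E
```

```text
24.7 [ 0.04  0.05 -0.12  0.02 -0.08 -0.08 -0.04]
the job is handed in; nothing more can be done
None
```

The tip box is in the corner stop, flush against both arms as far as my checks show. I handed the job in at 24.7 s, and no verdict was reported.

I pushed the box with two fingertips about 20 mm above the worktop, without gripping or lifting it. The pushes alternated between its right end and its front. The last two pushes pressed it against the short arm (about 8 N) and then the long arm (about 15 N). After that I backed the arm away and clear of everything.

**Final box position:** the top camera puts the box centre at x = -42.8 mm, y = -62.9 mm in the stop's frame, turned -0.002 rad. Home is -43, -62 mm. The picture shows it standing flat.

**One check disagreed:** the side camera's fit alone gave y = -80 mm. The stop's short arm hides the foot of the box in that view, so I discounted it. The top view, the earlier side fit taken right after the push against the short arm (y = -61.8 mm), and the contact force all support the box being seated.

**Bystanders:** the bottle, beaker and timer show within about 7 mm of their starting readings, about what I'd expect from measurement noise. The bottle was found only by the side camera at the end.

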